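Block a carved plinth tight in its packing crate

TASK

The carved plinth is packed in the plywood crate with an empty gap at each end. Stand the thick wood block in the wide gap and the thin wood block in the narrow gap, each flat on the crate's floor and about midway along its gap, so that the carving cannot slide; leave the carving lying flat between them.

Things in the scene. Friction and masses are not known exactly. Their poses are not given: they have to be found in the camera images.
- thick_block_centre (a point): Centre (half-way up) of the thick plain pale wood block, upright on the bench, 50 (its x) x 54 (its y) x 70 mm high (z up). In the gap the 50 mm side runs along crate x, the 54 mm side across the gap; grip it over the 50 mm side so the fingers have room in the gap. Not needed: a lower offcut too big for either gap (72 x 74 x 58 mm) and a flat one (75 x 50 x 14 mm).
- thin_block_centre (a point): Centre (half-way up) of the thin plain pale wood block, upright on the bench, 50 (its x) x 32 (its y) x 70 mm high (z up). In the gap the 50 mm side runs along crate x, the 32 mm side across the gap; grip it over the 50 mm side so the fingers have room in the gap.
- crate: Open plywood crate fixed to the bench, outside 204 (its x) x 250 (its y) x 72 mm high; floor and walls 12 mm thick. Origin: centre of its underside, z up. Gaps run along its x, middle at x = 0. Wide gap: 68 mm across, at the +y end, centre y = +79 mm. Narrow gap: 46 mm across, at the -y end, centre y = -90 mm (for the carving at y = -11 mm, where it starts within 2 mm).
- carving: Carved wooden plinth with a round rosette on top, 150 (its x) x 112 (its y) mm, 54 mm high over all, 0.7 kg, lying loose on the crate's floor between the two gaps, square to the crate. Origin at the centre of its underside; z up.
There are look-alikes about, which are no part of the job. Leave any black, red or turquoise look-alike of the part that bears thin_block_centre alone.

How it is judged:
At the end, for the whole second after the job is handed in: Thick block in the wide gap, thin block in the narrow gap, each on the crate floor (7 mm), upright (7 deg), within 25 mm of the middle of the gap's length; carving flat (3 deg) on the crate floor, within 17 mm of its nominal place; all at rest (y of thick_block_centre in the frame of crate between 0.058 and 0.1 m and x of thick_block_centre in the frame of crate between -0.025 and 0.025 m and z of thick_block_centre in the frame of crate between 0.04 and 0.054 m and angle between each of thick_block_centre, thin_block_centre's own z axis and vertical below 0.12 rad and y of thin_block_centre in the frame of crate between -0.11 and -0.07 m and x of thin_block_centre in the frame of crate between -0.025 and 0.025 m and z of thin_block_centre in the frame of crate between 0.04 and 0.054 m and angle between carving's own z axis and vertical below 0.06 rad and z of carving in the frame of crate below 0.018 m and y of carving in the frame of crate between -0.028 and 0.006 m and linear speed of each of thick_block, thin_block, carving below 0.02 m/s); the robot touches nothing.
It also fails if it takes over 51 s, if anything falls off the work surface, if the arm or the gripper's body presses on something with over 40 N, if the wrist force passes 120 N, or if a joint passes its speed limit or range.

ROBOT

A 7-joint arm with a two-finger parallel gripper is mounted at the origin on the work surface. World frame = base frame: x ahead of the robot, y to its left, z up, the work surface at z = 0. Lengths are in m, angles in rad, forces in N, time in s.
With the tool pointing down it reaches from about 0.425 to 0.875 m from the base axis. Payload 9.9 kg.
Tool frame: the origin (TCP) lies midway between the tips of the shut fingers; the grasp point (between the pads) lies 19 mm behind it; z points along the fingers, x is the direction in which the jaws open and shut, and the axes are right-handed (so a half turn about z gives the same grasp; the last joint's range is limited). The gripper opens to 85 mm and grips with 20 to 120 N. Pads are 22 mm wide; open, the fingers measure 114 mm over their backs; the gripper's body (76 mm by 85 mm) begins 54 mm behind the grasp point. The pads swing forward as they close: fully open they stand 13 mm farther back than shut.
Start: joints at [1.103, 0.576, 0.025, 1.437, -0.015, 1.129, -0.057], TCP at [0.253, -0.626, 0.231] pointing down, gripper open.
Joint ranges: [-2.76, 2.76], [-0.34, 2.15], [-1.52, 1.57], [0.19, 2.46], [-1.09, 4.23], [0.17, 1.99], [-2.82, 2.82]. Speed limits (rad/s): [2.22, 2.22, 3.01, 3.01, 3.14, 3.14, 3.14].

INTERFACE

Orientations are given as a rotation vector (axis times angle).
In Python, from plant import telemetry, capture, close_job gives the robot as it stands. The module is installed in compiled form; this text tells all that it offers.
- The arm moves only by the shell command python3 -m creep 'ROWS' [OPENING] [FORCE]. ROWS is JSON, a list of rows, each an object with "xyz": the shift along the tool's x, y, z each as a share of 0.12 m, from -1 to 1, a list of three; "twist": the turn, a rotation vector about the tool's x, y, z each as a share of pi/2 rad, from -1 to 1, a list of three. In form: [{"xyz": [x, y, z], "twist": [rx, ry, rz]}, ...]. A call has exactly 10 rows; each row is the pose to reach, as a shift and turn from the pose commanded when the call began, along the tool's axes at that moment; what a row does not reach only later rows make up. A row lasts 1/10 s, in which the tool goes at most 50 mm and 8.59 degrees, less where a joint would pass 70% of its speed; a pose out of reach is approached as far as the arm can. A call with a number of a shift or a turn outside -1 to 1 is refused whole. A call with a gripper value outside its range is refused whole. OPENING is the gripper's target within -1 to 1 (shut at 1, half-way at 0, fully open at -1), set as the call begins (- or left out, the last holds). The fingers move at their own pace and stop on an object; FORCE is the grip in N (left out, the last holds). Time passes only in rows, so rows that repeat a pose let the fingers close, or fill a call up. It gives the time, the measured TCP pose, the force and the opening at its end, in the units of the state.
- telemetry.read_state(): the state, without advancing time (a new reading comes with each control period).
- capture(name): name is "scene" or "top" or "wrist"; returns a dict with "img" (384x512x3 uint8, blue, green, red), "range_z" (384x512 float32, m along the optical axis (not along the pixel's ray), 0 where there is no reading), "K" (3x3 intrinsics, pixels), "rvec" (rotation vector, rad) and "tvec" (3), from world to camera coordinates, as OpenCV has them. Camera axes: x right, y down, z forward; pixel columns grow to the right and rows downward; lengths in m; the calibration is good to about 2 mm. The wrist camera is an equidistant fisheye: a pixel r from the principal point sees the ray r / f radians off the axis. A picture is of the moment at which its call begins.
- close_job(): hands the job in, once; it reports no verdict.
The state is a dict: "time": time; "q": joint angles; "dq": joint speeds; "effort": joint torques, N m; "tool_pos": TCP position; "tool_rot": TCP orientation; "contact_force": force on the tool from outside, world axes, zero at the start; "torque": the same for the moment, N m; "gripper_width": opening from 0.0 (shut) to 1.0 (fully open).
Only numpy, scipy, OpenCV 4.12 (cv2) and the standard library are available. Lean on these libraries where they do the work, as an engineer would, in place of code of your own. Each camera call takes 0.05 s, during which the arm holds its last target.

## Working session

There is one attempt and no reset: what is moved stays moved. The work goes in short steps, Python scripts to look and compute and a shell command to move; the robot and the scene stay as the last step left them, time stands still between calls to the robot, and variables do not carry over. Pictures are saved under pics/ and viewed, and the job is handed in when it is done.

```bash
mkdir -p pics
cat > h.py <<'E'
import numpy as np, cv2
from plant import telemetry, capture, close_job
def world(c):
    R,_=cv2.Rodrigues(np.array(c["rvec"],float)); t=np.array(c["tvec"],float).reshape(3)
    K=np.array(c["K"]); z=c["range_z"]; v,u=np.mgrid[:z.shape[0],:z.shape[1]]
    p=np.stack([(u-K[0,2])/K[0,0]*z,(v-K[1,2])/K[1,1]*z,z],-1)
    w=(p-t)@R; w[z==0]=np.nan
    return w
E
python3 - <<'E'
from h import *
import pickle
for n in ("scene","top"):
    c=capture(n); cv2.imwrite(f"pics/{n}0.png",c["img"]); pickle.dump(c,open(f"{n}0.pkl","wb"))
s=telemetry.read_state(); print(s)
E
```

```text
{'time': 0.1, 'q': array([ 1.10321219,  0.57646571,  0.02486974,  1.43782037, -0.01500464,
        1.12901827, -0.0564969 ]), 'dq': array([-4.95315873e-05, -1.99529130e-03, -1.18348583e-03, -3.53892081e-03,
       -1.22592554e-03, -1.41759085e-03, -3.66053898e-04]), 'effort': array([ 6.17367506e-03, -7.67307472e+01,  2.25754179e+00, -2.86603278e+01,
        1.56705844e-02,  8.73942976e-03,  1.08071170e-04]), 'tool_pos': array([ 0.25258322, -0.62551702,  0.2305188 ]), 'tool_rot': array([-2.60369830e+00,  1.75654519e+00,  2.06049279e-03]), 'contact_force': array([-1.57282961, -0.53694627,  0.50592687]), 'torque': array([-0.03692463,  0.04460232, -0.02020882]), 'gripper_width': 0.9999420753423663}
```

View pics/scene0.png

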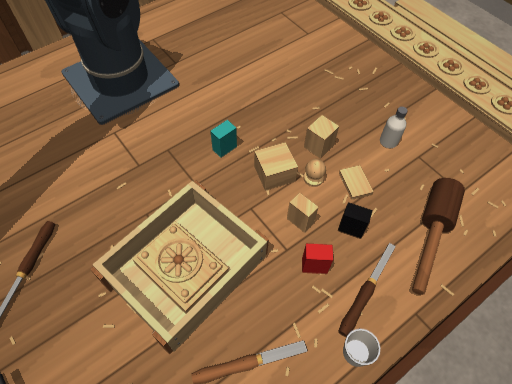

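View pics/top0.png

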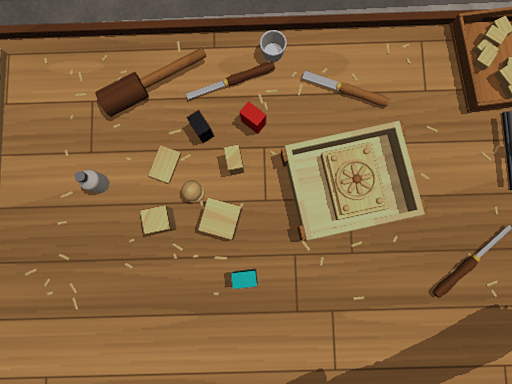

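Scene view: the pale candidates are the low big offcut (276,165), a block at (322,135) that is probably the thick one, a block at (303,211) that is probably the thin one, and the flat offcut (356,181). The thin look-alikes are black (355,220), red (318,258) and turquoise (224,138). The crate is at about (182,262). In the top view the same pale objects sit at (219,219), (155,220), (234,160) and (165,164), and the crate is at (355,180). Next I measure them.

```bash
cat >> h.py <<'E'
def blobs(c,zlo,zhi,minpx=60):
    w=world(c); m=((w[...,2]>zlo)&(w[...,2]<zhi)).astype(np.uint8)
    n,l,s,ce=cv2.connectedComponentsWithStats(m,connectivity=4)
    for i in range(1,n):
        if s[i,4]<minpx: continue
        P=w[l==i]; r=cv2.minAreaRect((P[:,:2]*1000).astype(np.float32))
        print("px",ce[i].round(),"n",s[i,4],"c",np.round(r[0],1),"size",np.round(r[1],1),"ang",round(r[2],1),"z",P[:,2].mean().round(4),"bgr",c["img"][l==i].mean(0).round())
E
python3 - <<'E'
from h import *
import pickle
for n in ("top","scene"):
    c=pickle.load(open(n+"0.pkl","rb"))
    w=world(c); print(n,c["K"][0,0],(w[...,2]*1000)[180:185:4,::60].round())
    for a,b in((.008,.022),(.05,.064),(.064,.078)): print(a);blobs(c,a,b,40)
c=pickle.load(open("top0.pkl","rb"))
cv2.imwrite("pics/crop0.png",cv2.resize(c["img"][90:300,120:435],None,fx=2.5,fy=2.5,interpolation=cv2.INTER_CUBIC))
E
```

```text
top 422.0378326712729 [[ 0.  1.  2. -2.  1. 12. 63. -0.  5.]
 [ 2. -2.  1.  2.  2. 14. 62. -1.  2.]]
0.008
px [476.  33.] n 509 c [ 884.3 -482.7] size [97.9 73.5] ang 7.2 z 0.0112 bgr [ 38.  71. 111.]
px [270.  36.] n 1678 c [920.5  67.9] size [1154.2  209.8] ang 78.6 z 0.0152 bgr [ 9. 16. 29.]
px [494.  74.] n 972 c [ 818.6 -497.5] size [ 82.8 176.7] ang 78.4 z 0.0105 bgr [ 47.  86. 132.]
px [272.  42.] n 62 c [890.9  11.2] size [19.1 44.9] ang 7.2 z 0.0155 bgr [78. 83. 88.]
px [ 2. 86.] n 252 c [791.3 642.6] size [209.    6.8] ang 0.3 z 0.0142 bgr [41. 67. 89.]
px [225.  83.] n 444 c [801.4 109.5] size [ 18.8 214.4] ang 16.3 z 0.0162 bgr [ 92. 102. 115.]
px [336.  86.] n 522 c [ 775.  -153.7] size [204.9  22.5] ang 67.4 z 0.0163 bgr [104. 116. 132.]
px [506. 128.] n 100 c [ 669.9 -513.6] size [81.4  8.4] ang 0.3 z 0.0121 bgr [56. 55. 57.]
px [347. 184.] n 4341 c [ 556.7 -152. ] size [180.6 221.1] ang 10.7 z 0.0132 bgr [109. 152. 161.]
px [164. 164.] n 736 c [612.6 263.7] size [51.1 75.2] ang 68.3 z 0.0143 bgr [106. 159. 175.]
px [510. 165.] n 72 c [ 580.6 -513.5] size [ 6.3 68.5] a
[... 4745 characters left out ...]
142.8  59.6] ang 77.4 z 0.0705 bgr [37. 38. 37.]
px [323. 128.] n 450 c [482.6 270.3] size [50.8 56. ] ang 10.6 z 0.0695 bgr [115. 173. 200.]
px [395. 125.] n 136 c [576.  404.3] size [42.2 25.5] ang 28.8 z 0.0714 bgr [153. 167. 177.]
px [223. 130.] n 284 c [354.7  87.1] size [32.9 51.6] ang 3.4 z 0.0693 bgr [138. 148.  49.]
px [178. 262.] n 3611 c [ 553.5 -147.4] size [206.5 265.8] ang 10.7 z 0.0712 bgr [116. 165. 187.]
px [304. 205.] n 386 c [609.8 104. ] size [50.4 32.9] ang 10.4 z 0.0697 bgr [109. 165. 199.]
px [358. 213.] n 389 c [687.5 177.6] size [50.1 33.6] ang 32.4 z 0.0699 bgr [21. 21. 23.]
px [319. 252.] n 450 c [704.8  60.6] size [49.4 32.7] ang 50.4 z 0.0699 bgr [ 40.  43. 197.]
```

View pics/crop0.png

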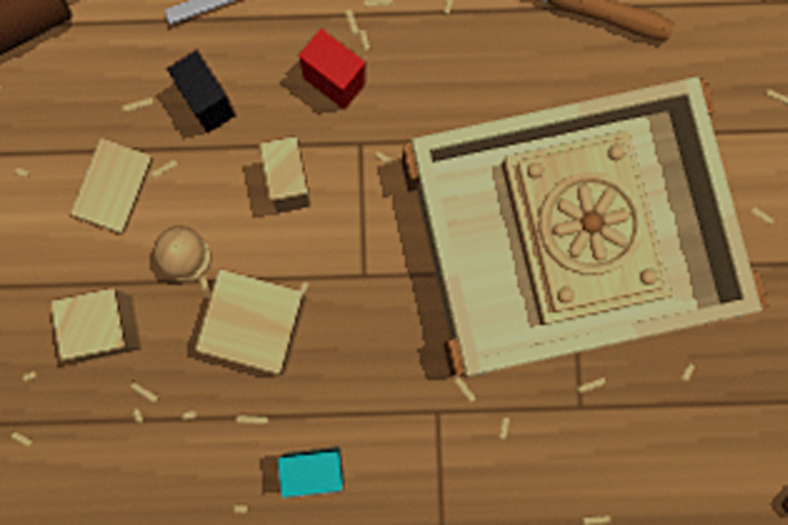

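The crop confirms the choice. The thin pale block is at crop (285,170), the thick one at (90,325). The low offcut (250,320) and the flat one (110,185) are rejected because their heights are 58 and 14 mm. Both cameras agree on sizes, heights and positions to about 2 mm. Next I refine the crate frame and the gaps.

```bash
cat >> h.py <<'E'
TH=np.radians(10.65); CX,CY=.5547,-.1480
def tocrate(p):
    d=p[...,:2]-np.array([CX,CY]); c,s=np.cos(TH),np.sin(TH)
    return np.stack([d[...,0]*c+d[...,1]*s,-d[...,0]*s+d[...,1]*c],-1)
def fromcrate(x,y):
    c,s=np.cos(TH),np.sin(TH); return np.array([CX+c*x-s*y,CY+s*x+c*y])
def go(x,y,z,deg=10.65):
    "shares to reach a world target, tool down, tool x at deg"
    from scipy.spatial.transform import Rotation as R
    s=telemetry.read_state(); r=R.from_rotvec(s["tool_rot"]); 
    d=r.inv().apply(np.array([x,y,z])-s["tool_pos"])/.12
    a=np.radians(deg); X=[np.cos(a),np.sin(a),0]; Z=[0,0,-1]; T=R.from_matrix(np.array([X,np.cross(Z,X),Z]).T)
    best=min(((r.inv()*t).as_rotvec() for t in(T,T*R.from_rotvec([0,0,np.pi]))),key=np.linalg.norm)/(np.pi/2)
    print("t",round(s["time"],2),"pos",s["tool_pos"].round(4),"shares",d.round(3),"twist",best.round(3),"f",s["contact_force"].round(1),"w",round(s["gripper_width"],3))
E
python3 - <<'E'
from h import *
import pickle
for n in ("top","scene"):
    c=pickle.load(open(n+"0.pkl","rb")); w=world(c); q=tocrate(w)*1000; z=w[...,2]*1000
    rim=(z>66)&(z<78)&(abs(q[...,0])<130)&(abs(q[...,1])<150)
    A=q[rim]
    for k,o in((0,1),(1,0)):
        B=A[abs(A[:,o])<50][:,k]
        for sg in(-1,1):
            b=B[B*sg>60]; print(n,"xy"[k],sg,np.percentile(b,[1,50,99]).round(1))
    # slopes
    for sg in(-1,1):
        b=A[(A[:,0]*sg>85)&(abs(A[:,1])<120)]; print("slope deg",np.degrees(np.polyfit(b[:,1],b[:,0],1)[0]).round(2))
    # carving body edges
    m=(z>46)&(z<58)&(abs(q[...,0])<86)&(abs(q[...,1])<85); P=q[m]; r=cv2.minAreaRect(P.astype(np.float32)); print("plate",r)
    for lo,hi in((20,30),(30,38),(38,46)):
        m=(z>lo)&(z<hi)&(abs(q[...,0])<84)&(abs(q[...,1]+10)<60); P=q[m]; print(lo,m.sum(),P.min(0) if len(P) else'',P.max(0) if len(P) else '')
go(.4834,.2701,.14)
E
```

```text
top x -1 [-101.1  -95.2  -89.3]
top x 1 [ 90.3  96.  102.9]
top y -1 [-125.7 -118.  -112.4]
top y 1 [112.9 119.  124.8]
slope deg -0.05
slope deg -0.11
plate ((0.02626800537109375, -9.337913513183594), (147.85044860839844, 106.08421325683594), 1.5015815496444702)
20 58 [-73.60340374 -19.06877758] [74.97153779 46.86092547]
30 47 [-73.55136881 -57.63100464] [68.85585278 46.78902672]
38 727 [-73.55196804 -65.73820093] [76.6961336  46.82823401]
scene x -1 [-103.   -94.9  -89.6]
scene x 1 [ 89.6  96.4 101.7]
scene y -1 [-124.1 -118.2 -112.3]
scene y 1 [112.9 118.8 125.9]
slope deg -0.15
slope deg -0.01
plate ((0.396942138671875, -8.655929565429688), (134.81008911132812, 96.310546875), 0.1225692629814148)
20 103 [-71.25743361 -64.78380585] [76.05731223 46.98082616]
30 114 [-66.69697478 -64.84461292] [76.03393883 48.28453684]
38 916 [-75.34352279 -64.656167  ] [75.90366865 47.95706532]
t 0.1 pos [ 0.2526 -0.6255  0.2305] shares [-6.199 -4.578  0.763] twist [-0.001  0.001 -0.874] f [-1.6 -0.5  0.5] w 1.0
```

```bash
python3 -m creep '[{"xyz":[-0.05,-0.05,0],"twist":[0,0,0]},{"xyz":[-0.15,-0.15,0],"twist":[0,0,0]},{"xyz":[-0.25,-0.25,0],"twist":[0,0,0]},{"xyz":[-0.37,-0.37,0],"twist":[0,0,0]},{"xyz":[-0.49,-0.49,0],"twist":[0,0,0]},{"xyz":[-0.6,-0.6,0],"twist":[0,0,0]},{"xyz":[-0.7,-0.7,0],"twist":[0,0,0]},{"xyz":[-0.8,-0.8,0],"twist":[0,0,0]},{"xyz":[-0.9,-0.9,0],"twist":[0,0,0]},{"xyz":[-1,-1,0],"twist":[0,0,0]}]' -1 60
python3 -c "
from h import *
go(.4834,.2701,.14); print(telemetry.read_state()['q'])"
```

```text
time: 1.1
tool_pos: [0.3195, -0.4685, 0.2313]
tool_rot: [-2.604, 1.757, 0.0]
contact_force: [0.3, 0.3, 0.4]
gripper_width: 1.001
t 1.1 pos [ 0.3195 -0.4685  0.2313] shares [-5.196 -3.57   0.761] twist [-0.     0.    -0.874] f [0.3 0.3 0.4] w 1.001
[ 0.88479507  0.41405124  0.00689138  1.72939551 -0.00329294  0.99821331
 -0.29422252]
```

```bash
python3 -m creep '[{"xyz":[-0.1,-0.1,0],"twist":[0,0,0]},{"xyz":[-0.2,-0.2,0],"twist":[0,0,0]},{"xyz":[-0.3,-0.3,0],"twist":[0,0,0]},{"xyz":[-0.4,-0.4,0],"twist":[0,0,0]},{"xyz":[-0.5,-0.5,0],"twist":[0,0,0]},{"xyz":[-0.6,-0.6,0],"twist":[0,0,0]},{"xyz":[-0.7,-0.7,0],"twist":[0,0,0]},{"xyz":[-0.8,-0.8,0],"twist":[0,0,0]},{"xyz":[-0.9,-0.9,0],"twist":[0,0,0]},{"xyz":[-1,-1,0],"twist":[0,0,0]}]'
python3 -m creep '[{"xyz":[-0.1,-0.1,0],"twist":[0,0,0]},{"xyz":[-0.2,-0.2,0],"twist":[0,0,0]},{"xyz":[-0.3,-0.3,0],"twist":[0,0,0]},{"xyz":[-0.4,-0.4,0],"twist":[0,0,0]},{"xyz":[-0.5,-0.5,0],"twist":[0,0,0]},{"xyz":[-0.6,-0.6,0],"twist":[0,0,0]},{"xyz":[-0.7,-0.7,0],"twist":[0,0,0]},{"xyz":[-0.8,-0.8,0],"twist":[0,0,0]},{"xyz":[-0.9,-0.9,0],"twist":[0,0,0]},{"xyz":[-1,-1,0],"twist":[0,0,0]}]'
python3 -m creep '[{"xyz":[-0.1,-0.06,0],"twist":[0,0,-0.04]},{"xyz":[-0.2,-0.12,0],"twist":[0,0,-0.08]},{"xyz":[-0.3,-0.18,0],"twist":[0,0,-0.12]},{"xyz":[-0.4,-0.24,0],"twist":[0,0,-0.16]},{"xyz":[-0.5,-0.3,0],"twist":[0,0,-0.2]},{"xyz":[-0.6,-0.36,0],"twist":[0,0,-0.24]},{"xyz":[-0.7,-0.42,0],"twist":[0,0,-0.28]},{"xyz":[-0.8,-0.48,0],"twist":[0,0,-0.32]},{"xyz":[-0.9,-0.54,0],"twist":[0,0,-0.36]},{"xyz":[-1,-0.6,0],"twist":[0,0,-0.4]}]'
python3 -c "
from h import *
go(.4834,.2701,.14); print(telemetry.read_state()['q'])"
```

```text
time: 2.1
tool_pos: [0.3857, -0.3122, 0.2313]
tool_rot: [2.604, -1.757, 0.0]
contact_force: [-0.2, 0.6, -1.0]
gripper_width: 1.004
time: 3.1
tool_pos: [0.4519, -0.156, 0.2314]
tool_rot: [-2.604, 1.757, -0.0]
contact_force: [0.5, 0.4, 0.5]
gripper_width: 1.004
time: 4.1
tool_pos: [0.4737, -0.0179, 0.2313]
tool_rot: [-3.022, 0.858, 0.0]
contact_force: [0.3, 0.4, 0.1]
gripper_width: 1.0
t 4.1 pos [ 0.4737 -0.0179  0.2313] shares [-1.193 -2.084  0.761] twist [-0.     0.    -0.471] f [0.3 0.4 0.1] w 1.0
[ 0.167504    0.28809878 -0.29704395  1.94062204  0.10406947  0.92746553
 -0.73396466]
```

```bash
python3 -m creep '[{"xyz":[-0.09,-0.1,0],"twist":[0,0,-0.05]},{"xyz":[-0.18,-0.2,0],"twist":[0,0,-0.1]},{"xyz":[-0.27,-0.3,0],"twist":[0,0,-0.14]},{"xyz":[-0.36,-0.4,0],"twist":[0,0,-0.19]},{"xyz":[-0.45,-0.5,0],"twist":[0,0,-0.24]},{"xyz":[-0.54,-0.6,0],"twist":[0,0,-0.29]},{"xyz":[-0.63,-0.7,0],"twist":[0,0,-0.33]},{"xyz":[-0.72,-0.8,0],"twist":[0,0,-0.38]},{"xyz":[-0.81,-0.9,0],"twist":[0,0,-0.43]},{"xyz":[-0.9,-1,0],"twist":[0,0,-0.471]}]'
python3 -c "
from h import *
go(.4834,.2701,.14); print(telemetry.read_state()['q'])"
```

```text
time: 5.1
tool_pos: [0.4454, 0.1412, 0.2313]
tool_rot: [-3.128, -0.292, -0.0]
contact_force: [0.7, -0.4, 0.1]
gripper_width: 1.002
t 5.1 pos [0.4454 0.1412 0.2313] shares [ 0.51  -0.997  0.761] twist [-0. -0.  0.] f [ 0.7 -0.4  0.1] w 1.002
[-0.00536084  0.29785221 -0.52260927  1.95039037  0.18245828  0.93908332
 -0.43126305]
```

```bash
python3 -m creep '[{"xyz":[0.06,-0.1,0.08],"twist":[0,0,0]},{"xyz":[0.12,-0.22,0.17],"twist":[0,0,0]},{"xyz":[0.18,-0.34,0.26],"twist":[0,0,0]},{"xyz":[0.24,-0.46,0.36],"twist":[0,0,0]},{"xyz":[0.3,-0.58,0.46],"twist":[0,0,0]},{"xyz":[0.36,-0.7,0.56],"twist":[0,0,0]},{"xyz":[0.42,-0.82,0.64],"twist":[0,0,0]},{"xyz":[0.48,-0.92,0.72],"twist":[0,0,0]},{"xyz":[0.51,-1,0.76],"twist":[0,0,0]},{"xyz":[0.51,-1,0.76],"twist":[0,0,0]}]'
python3 -c "
from h import *
go(.4834,.2701,.025)
c=capture('wrist');cv2.imwrite('pics/w1.png',c['img']);c=capture('scene');cv2.imwrite('pics/s1.png',c['img'][60:300,150:450])"
```

```text
time: 6.1
tool_pos: [0.4838, 0.2706, 0.1395]
tool_rot: [-3.128, -0.287, 0.001]
contact_force: [-0.0, -1.2, 0.9]
gripper_width: 1.003
t 6.1 pos [0.4838 0.2706 0.1395] shares [-0.003  0.004  0.954] twist [-0.     0.001 -0.002] f [-0.  -1.2  0.9] w 1.003
```

View pics/w1.png

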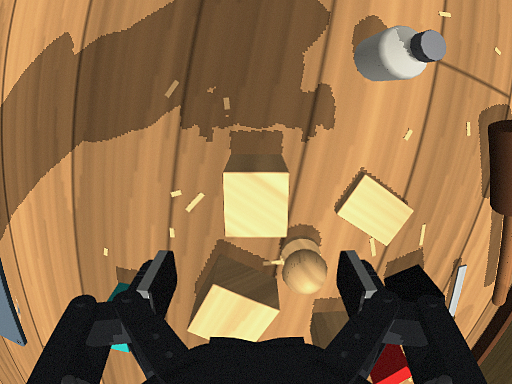

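View pics/s1.png

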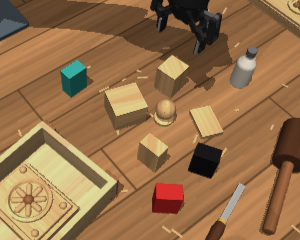

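The wrist view shows the thick block at (256,203), centred between the fingers at columns 165 and 350 and square to them. The scene crop shows the gripper above it at (185,30). I descend.

```bash
python3 -m creep '[{"xyz":[0,0,0.12],"twist":[0,0,0]},{"xyz":[0,0,0.24],"twist":[0,0,0]},{"xyz":[0,0,0.36],"twist":[0,0,0]},{"xyz":[0,0,0.48],"twist":[0,0,0]},{"xyz":[0,0,0.6],"twist":[0,0,0]},{"xyz":[0,0,0.72],"twist":[0,0,0]},{"xyz":[0,0,0.82],"twist":[0,0,0]},{"xyz":[0,0,0.9],"twist":[0,0,0]},{"xyz":[0,0,0.95],"twist":[0,0,0]},{"xyz":[0,0,0.95],"twist":[0,0,0]}]'
python3 -m creep '[{"xyz":[0,0,0],"twist":[0,0,0]},{"xyz":[0,0,0],"twist":[0,0,0]},{"xyz":[0,0,0],"twist":[0,0,0]},{"xyz":[0,0,0],"twist":[0,0,0]},{"xyz":[0,0,0],"twist":[0,0,0]},{"xyz":[0,0,0],"twist":[0,0,0]},{"xyz":[0,0,0],"twist":[0,0,0]},{"xyz":[0,0,0],"twist":[0,0,0]},{"xyz":[0,0,0],"twist":[0,0,0]},{"xyz":[0,0,0],"twist":[0,0,0]}]' 1 60
python3 -c "
from h import *
print(fromcrate(0,.080),fromcrate(0,-.089))
go(*fromcrate(0,.080),.15)"
```

```text
time: 7.2
tool_pos: [0.484, 0.2687, 0.0256]
tool_rot: [3.128, 0.284, -0.001]
contact_force: [-0.5, -1.1, 0.5]
gripper_width: 0.999
time: 8.2
tool_pos: [0.4845, 0.2692, 0.0268]
tool_rot: [-3.128, -0.284, -0.002]
contact_force: [-0.8, -0.6, 6.1]
gripper_width: 0.577
[ 0.53991528 -0.06937804] [ 0.57114801 -0.23546693]
t 8.2 pos [0.4845 0.2692 0.0268] shares [-0.053  2.859 -1.028] twist [-0.    -0.001 -0.003] f [-0.8 -0.6  6.1] w 0.577
```

```bash
python3 -m creep '[{"xyz":[0,0,-0.08],"twist":[0,0,0]},{"xyz":[0,0,-0.2],"twist":[0,0,0]},{"xyz":[0,0,-0.34],"twist":[0,0,0]},{"xyz":[0,0,-0.48],"twist":[0,0,0]},{"xyz":[0,0.05,-0.62],"twist":[0,0,0]},{"xyz":[0,0.12,-0.76],"twist":[0,0,0]},{"xyz":[0,0.2,-0.88],"twist":[0,0,0]},{"xyz":[0,0.3,-0.96],"twist":[0,0,0]},{"xyz":[0,0.4,-1],"twist":[0,0,0]},{"xyz":[0,0.5,-1],"twist":[0,0,0]}]'
python3 -c "
from h import *
go(*fromcrate(0,.080),.15)
c=capture('scene');cv2.imwrite('pics/s2.png',c['img'][0:300,100:450])"
```

```text
time: 9.2
tool_pos: [0.4954, 0.2088, 0.1465]
tool_rot: [-3.129, -0.283, -0.001]
contact_force: [-0.0, -1.3, -2.0]
gripper_width: 0.582
t 9.2 pos [0.4954 0.2088 0.1465] shares [-0.052  2.347 -0.029] twist [ 0.    -0.    -0.003] f [-0.  -1.3 -2. ] w 0.582
```

View pics/s2.png

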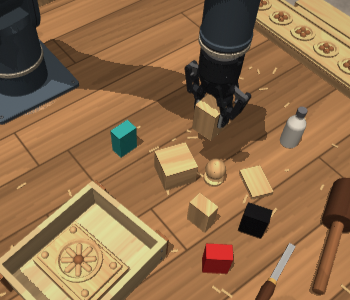

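The thick block hangs upright in the fingers at crop (207,118) and everything else is undisturbed.

```bash
python3 -m creep '[{"xyz":[0,0.1,0],"twist":[0,0,0]},{"xyz":[0,0.2,0],"twist":[0,0,0]},{"xyz":[0,0.3,0],"twist":[0,0,0]},{"xyz":[0,0.4,0],"twist":[0,0,0]},{"xyz":[0,0.5,0],"twist":[0,0,0]},{"xyz":[0,0.6,0],"twist":[0,0,0]},{"xyz":[0,0.7,0],"twist":[0,0,0]},{"xyz":[0,0.8,0],"twist":[0,0,0]},{"xyz":[0,0.9,0],"twist":[0,0,0]},{"xyz":[0,1,0],"twist":[0,0,0]}]'
python3 -m creep '[{"xyz":[-0.05,0.1,0],"twist":[0,0,0]},{"xyz":[-0.05,0.2,0],"twist":[0,0,0]},{"xyz":[-0.05,0.3,0],"twist":[0,0,0]},{"xyz":[-0.05,0.4,0],"twist":[0,0,0]},{"xyz":[-0.05,0.5,0],"twist":[0,0,0]},{"xyz":[-0.05,0.6,0],"twist":[0,0,0]},{"xyz":[-0.05,0.7,0],"twist":[0,0,0]},{"xyz":[-0.05,0.8,0],"twist":[0,0,0]},{"xyz":[-0.05,0.9,0],"twist":[0,0,0]},{"xyz":[-0.05,1,0],"twist":[0,0,0]}]'
python3 -c "
from h import *
go(*fromcrate(0,.080),.10)"
```

```text
time: 10.25
tool_pos: [0.5168, 0.0909, 0.1461]
tool_rot: [-3.129, -0.284, -0.0]
contact_force: [-0.2, 0.1, -1.5]
gripper_width: 0.579
time: 11.25
tool_pos: [0.5326, -0.0281, 0.1461]
tool_rot: [-3.129, -0.284, -0.0]
contact_force: [-0.0, -0.3, -1.1]
gripper_width: 0.574
t 11.25 pos [ 0.5326 -0.0281  0.1461] shares [-0.002  0.349  0.384] twist [-0.    -0.    -0.003] f [-0.  -0.3 -1.1] w 0.574
```

```bash
python3 -m creep '[{"xyz":[0,0.06,0],"twist":[0,0,0]},{"xyz":[0,0.12,0.02],"twist":[0,0,0]},{"xyz":[0,0.18,0.06],"twist":[0,0,0]},{"xyz":[0,0.24,0.12],"twist":[0,0,0]},{"xyz":[0,0.3,0.18],"twist":[0,0,0]},{"xyz":[0,0.34,0.24],"twist":[0,0,0]},{"xyz":[0,0.35,0.3],"twist":[0,0,0]},{"xyz":[0,0.35,0.32],"twist":[0,0,0]},{"xyz":[0,0.35,0.32],"twist":[0,0,0]},{"xyz":[0,0.35,0.32],"twist":[0,0,0]}]'
python3 -c "
from h import *
go(*fromcrate(0,.080),.040)
for n in ('scene','top','wrist'):
  c=capture(n);cv2.imwrite('pics/%s3.png'%n,c['img'])
  if n=='scene': 
    w=world(c);q=tocrate(w)*1000;z=w[...,2]*1000
    for a,b in((83,90),(90,97)):
      P=q[(z>a)&(z<b)&(abs(q[...,0])<40)&(q[...,1]>30)&(q[...,1]<125)];print(len(P),np.percentile(P,[2,98],axis=0).round(1))"
```

```text
time: 12.25
tool_pos: [0.54, -0.068, 0.1078]
tool_rot: [-3.128, -0.285, -0.0]
contact_force: [-0.6, -0.2, -1.3]
gripper_width: 0.578
t 12.25 pos [ 0.54   -0.068   0.1078] shares [-0.003  0.011  0.565] twist [-0.    -0.    -0.003] f [-0.6 -0.2 -1.3] w 0.578
51 [[-21.2  56. ]
 [ 24.8  91.2]]
41 [[-20.9  55.9]
 [ 25.1  78.1]]
```

View pics/scene3.png

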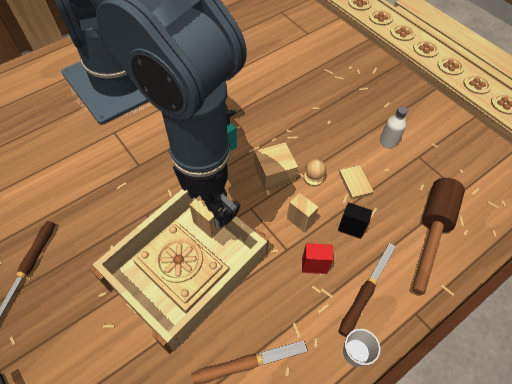

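View pics/wrist3.png

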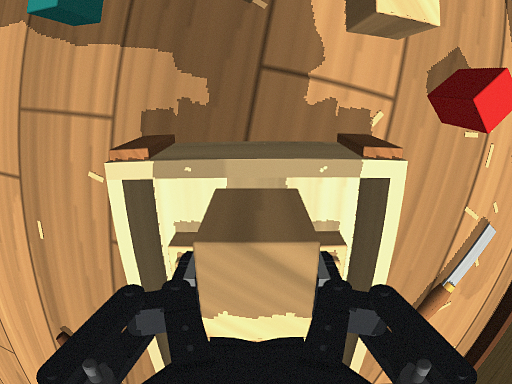

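View pics/top3.png

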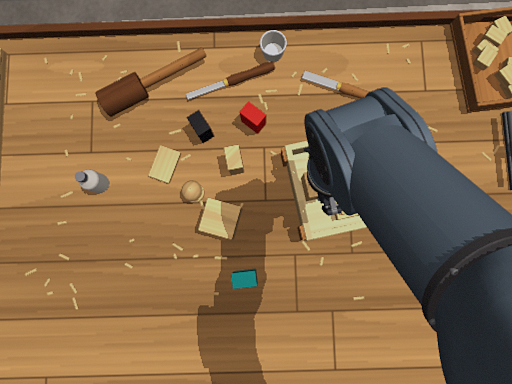

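The scene view shows the block in the fingers at (205,215) over the wide gap. The wrist view shows it square to the walls. Its near face measures y≈56 mm against a carving edge at about 47 mm, so I shift it 2 mm towards the carving and lower it.

```bash
python3 -m creep '[{"xyz":[0,0.02,0.02],"twist":[0,0,0]},{"xyz":[0,0.02,0.08],"twist":[0,0,0]},{"xyz":[0,0.02,0.16],"twist":[0,0,0]},{"xyz":[0,0.02,0.24],"twist":[0,0,0]},{"xyz":[0,0.02,0.32],"twist":[0,0,0]},{"xyz":[0,0.02,0.4],"twist":[0,0,0]},{"xyz":[0,0.02,0.47],"twist":[0,0,0]},{"xyz":[0,0.02,0.53],"twist":[0,0,0]},{"xyz":[0,0.02,0.56],"twist":[0,0,0]},{"xyz":[0,0.02,0.57],"twist":[0,0,0]}]'
python3 -c "
from h import *
go(*fromcrate(0,.080),.0385)"
```

```text
time: 13.4
tool_pos: [0.5402, -0.0708, 0.0389]
tool_rot: [-3.129, -0.284, 0.001]
contact_force: [0.0, -0.4, -1.0]
gripper_width: 0.577
t 13.4 pos [ 0.5402 -0.0708  0.0389] shares [-0.    -0.012  0.003] twist [-0.     0.    -0.003] f [ 0.  -0.4 -1. ] w 0.577
```

```bash
python3 -m creep '[{"xyz":[0,0,0],"twist":[0,0,0]},{"xyz":[0,0,0],"twist":[0,0,0]},{"xyz":[0,0,0],"twist":[0,0,0]},{"xyz":[0,0,0],"twist":[0,0,0]},{"xyz":[0,0,0],"twist":[0,0,0]},{"xyz":[0,0,0],"twist":[0,0,0]},{"xyz":[0,0,0],"twist":[0,0,0]},{"xyz":[0,0,0],"twist":[0,0,0]},{"xyz":[0,0,0],"twist":[0,0,0]},{"xyz":[0,0,0],"twist":[0,0,0]}]' -1
python3 -m creep '[{"xyz":[0,0,-0.05],"twist":[0,0,0]},{"xyz":[0,0,-0.15],"twist":[0,0,0]},{"xyz":[0,0,-0.28],"twist":[0,0,0]},{"xyz":[0,0,-0.42],"twist":[0,0,0]},{"xyz":[0,0,-0.56],"twist":[0,0,0]},{"xyz":[0,-0.05,-0.7],"twist":[0,0,0]},{"xyz":[0,-0.15,-0.82],"twist":[0,0,0]},{"xyz":[0,-0.25,-0.92],"twist":[0,0,0]},{"xyz":[0,-0.38,-0.96],"twist":[0,0,0]},{"xyz":[0,-0.5,-0.96],"twist":[0,0,0]}]'
python3 -c "
from h import *
go(.6106,.1038,.14)
c=capture('scene');cv2.imwrite('pics/s4.png',c['img'][100:340,60:400]);blobs(c,.076,.09,40)"
```

```text
time: 14.4
tool_pos: [0.5403, -0.0708, 0.0393]
tool_rot: [-3.129, -0.284, 0.0]
contact_force: [-0.1, -0.1, -0.5]
gripper_width: 0.997
time: 15.4
tool_pos: [0.5295, -0.01, 0.1552]
tool_rot: [-3.128, -0.285, -0.002]
contact_force: [0.4, 0.7, 0.1]
gripper_width: 0.994
t 15.4 pos [ 0.5295 -0.01    0.1552] shares [ 0.836 -0.81   0.127] twist [-0.    -0.001 -0.003] f [0.4 0.7 0.1] w 0.994
px [116.  69.] n 368 c [ 36.4 -11.4] size [150.9  80.4] ang 74.7 z 0.0831 bgr [79. 90. 97.]
px [397. 121.] n 104 c [573.4 409. ] size [30.7 24.6] ang 43.8 z 0.0817 bgr [180. 197. 206.]
px [211. 223.] n 695 c [539.3 -68.9] size [51.5 54.4] ang 10.6 z 0.0818 bgr [129. 194. 217.]
```

View pics/s4.png

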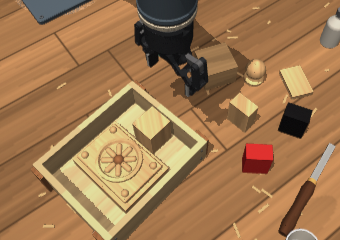

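The thick block stands upright in the wide gap at crop (153,125). Its centre measures (539.3,-68.9) mm and its top is at z≈82 mm, as expected. Next is the thin block.

```bash
python3 -m creep '[{"xyz":[0.09,-0.09,0.01],"twist":[0,0,0]},{"xyz":[0.18,-0.18,0.02],"twist":[0,0,0]},{"xyz":[0.27,-0.27,0.04],"twist":[0,0,0]},{"xyz":[0.37,-0.36,0.05],"twist":[0,0,0]},{"xyz":[0.47,-0.46,0.07],"twist":[0,0,0]},{"xyz":[0.57,-0.56,0.09],"twist":[0,0,0]},{"xyz":[0.67,-0.66,0.11],"twist":[0,0,0]},{"xyz":[0.77,-0.75,0.12],"twist":[0,0,0]},{"xyz":[0.84,-0.81,0.13],"twist":[0,0,0]},{"xyz":[0.84,-0.81,0.13],"twist":[0,0,0]}]'
python3 -c "
from h import *
go(.6106,.1038,.026)
c=capture('wrist');cv2.imwrite('pics/w5.png',c['img'])"
```

```text
time: 16.45
tool_pos: [0.6119, 0.1038, 0.1386]
tool_rot: [-3.128, -0.287, -0.0]
contact_force: [0.2, -0.6, -0.5]
gripper_width: 1.0
t 16.45 pos [0.6119 0.1038 0.1386] shares [-0.011 -0.001  0.939] twist [-0.001 -0.    -0.002] f [ 0.2 -0.6 -0.5] w 1.0
```

View pics/w5.png

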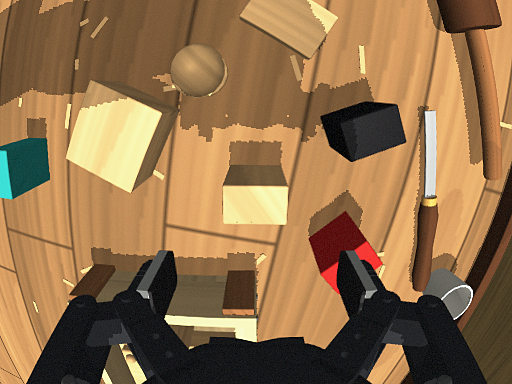

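The wrist view shows the pale thin block at (256,200), centred and square. The red (345,250) and black (362,130) ones are clear of the finger paths.

```bash
python3 -m creep '[{"xyz":[-0.01,0,0.12],"twist":[0,0,0]},{"xyz":[-0.01,0,0.24],"twist":[0,0,0]},{"xyz":[-0.01,0,0.36],"twist":[0,0,0]},{"xyz":[-0.01,0,0.48],"twist":[0,0,0]},{"xyz":[-0.01,0,0.6],"twist":[0,0,0]},{"xyz":[-0.01,0,0.71],"twist":[0,0,0]},{"xyz":[-0.01,0,0.81],"twist":[0,0,0]},{"xyz":[-0.01,0,0.89],"twist":[0,0,0]},{"xyz":[-0.01,0,0.94],"twist":[0,0,0]},{"xyz":[-0.01,0,0.94],"twist":[0,0,0]}]'
python3 -m creep '[{"xyz":[0,0,0],"twist":[0,0,0]},{"xyz":[0,0,0],"twist":[0,0,0]},{"xyz":[0,0,0],"twist":[0,0,0]},{"xyz":[0,0,0],"twist":[0,0,0]},{"xyz":[0,0,0],"twist":[0,0,0]},{"xyz":[0,0,0],"twist":[0,0,0]},{"xyz":[0,0,0],"twist":[0,0,0]},{"xyz":[0,0,0],"twist":[0,0,0]},{"xyz":[0,0,0],"twist":[0,0,0]},{"xyz":[0,0,0],"twist":[0,0,0]}]' 1 60
python3 -c "
from h import *
go(*fromcrate(0,-.089),.15)"
```

```text
time: 17.5
tool_pos: [0.6096, 0.1017, 0.0253]
tool_rot: [3.129, 0.284, -0.002]
contact_force: [-0.1, -0.3, -0.4]
gripper_width: 0.998
time: 18.5
tool_pos: [0.6105, 0.1019, 0.0269]
tool_rot: [-3.129, -0.284, -0.002]
contact_force: [-0.4, -0.1, 6.4]
gripper_width: 0.579
t 18.5 pos [0.6105 0.1019 0.0269] shares [-0.827  2.706 -1.027] twist [ 0.    -0.001 -0.003] f [-0.4 -0.1  6.4] w 0.579
```

```bash
python3 -m creep '[{"xyz":[0,0,-0.08],"twist":[0,0,0]},{"xyz":[0,0,-0.2],"twist":[0,0,0]},{"xyz":[0,0,-0.34],"twist":[0,0,0]},{"xyz":[0,0,-0.48],"twist":[0,0,0]},{"xyz":[0,0.05,-0.62],"twist":[0,0,0]},{"xyz":[-0.04,0.15,-0.76],"twist":[0,0,0]},{"xyz":[-0.1,0.26,-0.88],"twist":[0,0,0]},{"xyz":[-0.16,0.38,-0.96],"twist":[0,0,0]},{"xyz":[-0.22,0.5,-1],"twist":[0,0,0]},{"xyz":[-0.28,0.6,-1],"twist":[0,0,0]}]'
python3 -m creep '[{"xyz":[-0.03,0.1,-0.02],"twist":[0,0,0]},{"xyz":[-0.06,0.2,-0.04],"twist":[0,0,0]},{"xyz":[-0.09,0.3,-0.05],"twist":[0,0,0]},{"xyz":[-0.12,0.4,-0.05],"twist":[0,0,0]},{"xyz":[-0.15,0.5,-0.05],"twist":[0,0,0]},{"xyz":[-0.18,0.6,-0.05],"twist":[0,0,0]},{"xyz":[-0.21,0.7,-0.05],"twist":[0,0,0]},{"xyz":[-0.24,0.8,-0.05],"twist":[0,0,0]},{"xyz":[-0.27,0.9,-0.05],"twist":[0,0,0]},{"xyz":[-0.3,1,-0.05],"twist":[0,0,0]}]'
python3 -c "
from h import *
go(*fromcrate(0,-.089),.15)"
```

```text
time: 19.5
tool_pos: [0.5896, 0.0227, 0.1469]
tool_rot: [3.128, 0.282, 0.001]
contact_force: [-0.4, 0.5, -0.9]
gripper_width: 0.578
time: 20.5
tool_pos: [0.576, -0.1007, 0.1521]
tool_rot: [-3.129, -0.284, -0.0]
contact_force: [-0.3, -0.5, -0.9]
gripper_width: 0.58
t 20.5 pos [ 0.576  -0.1007  0.1521] shares [-0.242  1.097  0.017] twist [-0.    -0.    -0.003] f [-0.3 -0.5 -0.9] w 0.58
```

```bash
python3 -m creep '[{"xyz":[-0.03,0.1,0],"twist":[0,0,0]},{"xyz":[-0.06,0.2,0],"twist":[0,0,0]},{"xyz":[-0.09,0.3,0],"twist":[0,0,0]},{"xyz":[-0.12,0.4,0],"twist":[0,0,0]},{"xyz":[-0.15,0.5,0],"twist":[0,0,0]},{"xyz":[-0.18,0.6,0],"twist":[0,0,0]},{"xyz":[-0.21,0.7,0],"twist":[0,0,0]},{"xyz":[-0.24,0.8,0],"twist":[0,0,0]},{"xyz":[-0.24,0.9,0],"twist":[0,0,0]},{"xyz":[-0.24,1,0],"twist":[0,0,0]}]'
python3 -m creep '[{"xyz":[0,0.05,0.03],"twist":[0,0,0]},{"xyz":[0,0.1,0.08],"twist":[0,0,0]},{"xyz":[0,0.1,0.14],"twist":[0,0,0]},{"xyz":[0,0.1,0.2],"twist":[0,0,0]},{"xyz":[0,0.1,0.26],"twist":[0,0,0]},{"xyz":[0,0.1,0.32],"twist":[0,0,0]},{"xyz":[0,0.1,0.36],"twist":[0,0,0]},{"xyz":[0,0.1,0.37],"twist":[0,0,0]},{"xyz":[0,0.1,0.37],"twist":[0,0,0]},{"xyz":[0,0.1,0.37],"twist":[0,0,0]}]'
python3 -c "
from h import *
go(*fromcrate(0,-.089),.0385)
for n in ('scene','wrist'):
  c=capture(n);cv2.imwrite('pics/%s6.png'%n,c['img'])
  if n=='scene':
    w=world(c);q=tocrate(w)*1000;z=w[...,2]*1000
    for a,b in((86,93),(93,100)):
      P=q[(z>a)&(z<b)&(abs(q[...,0])<40)&(q[...,1]<-50)&(q[...,1]>-130)];print(len(P),np.percentile(P,[2,98],axis=0).round(1) if len(P) else'')
    P=q[(z>30)&(z<60)&(abs(q[...,0])<70)&(q[...,1]<-30)&(q[...,1]>-85)];print(P.min(0))
"
```

```text
time: 21.5
tool_pos: [0.5696, -0.2239, 0.1521]
tool_rot: [-3.129, -0.284, -0.0]
contact_force: [-0.2, -0.3, -1.4]
gripper_width: 0.574
time: 22.5
tool_pos: [0.5718, -0.2347, 0.108]
tool_rot: [3.129, 0.284, 0.001]
contact_force: [0.1, 0.4, -0.1]
gripper_width: 0.58
t 22.5 pos [ 0.5718 -0.2347  0.108 ] shares [-0.007  0.005  0.579] twist [ 0.    -0.    -0.003] f [ 0.1  0.4 -0.1] w 0.58
15 [[ -20.9 -101.4]
 [  25.2  -96.7]]
11 [[   2.7 -101.5]
 [  24.3  -98.1]]
[-65.59703937 -64.61615445]
```

View pics/scene6.png

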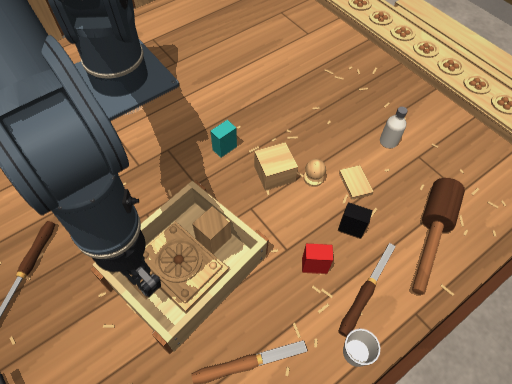

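View pics/wrist6.png

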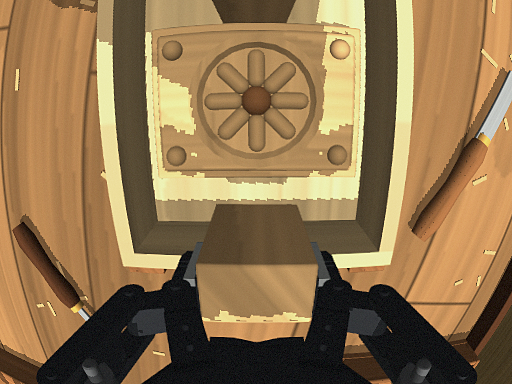

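The scene view shows the block over the narrow gap at about (145,285). The wrist view shows it square, with bare floor between it and the carving. The block sits about 2 mm off the TCP towards +y, so I shift it by -2.4 mm and lower it.

```bash
python3 -m creep '[{"xyz":[-0.01,0.02,0.02],"twist":[0,0,0]},{"xyz":[-0.01,0.02,0.08],"twist":[0,0,0]},{"xyz":[-0.01,0.02,0.16],"twist":[0,0,0]},{"xyz":[-0.01,0.02,0.24],"twist":[0,0,0]},{"xyz":[-0.01,0.02,0.32],"twist":[0,0,0]},{"xyz":[-0.01,0.02,0.4],"twist":[0,0,0]},{"xyz":[-0.01,0.02,0.47],"twist":[0,0,0]},{"xyz":[-0.01,0.02,0.53],"twist":[0,0,0]},{"xyz":[-0.01,0.02,0.56],"twist":[0,0,0]},{"xyz":[-0.01,0.02,0.575],"twist":[0,0,0]}]'
python3 -c "
from h import *
go(*fromcrate(0,-.089),.0385)"
```

```text
time: 23.6
tool_pos: [0.5706, -0.2372, 0.0389]
tool_rot: [3.129, 0.284, -0.001]
contact_force: [-7.8, 1.7, 20.3]
gripper_width: 0.581
t 23.6 pos [ 0.5706 -0.2372  0.0389] shares [ 0.007 -0.013  0.003] twist [-0.     0.    -0.003] f [-7.8  1.7 20.3] w 0.581
```

There is 20 N upward at the expected floor height. Before releasing I check that it is the floor and not an edge.

```bash
python3 -c "
from h import *
c=capture('wrist');cv2.imwrite('pics/w7.png',c['img'])
c=capture('scene');cv2.imwrite('pics/s7.png',cv2.resize(c['img'][170:350,80:280],None,fx=3,fy=3))"
```

```text
(no output)
```

View pics/w7.png

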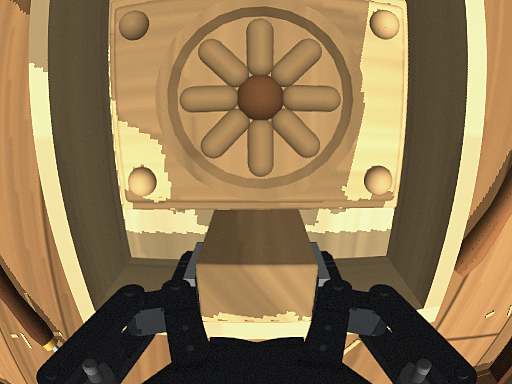

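View pics/s7.png

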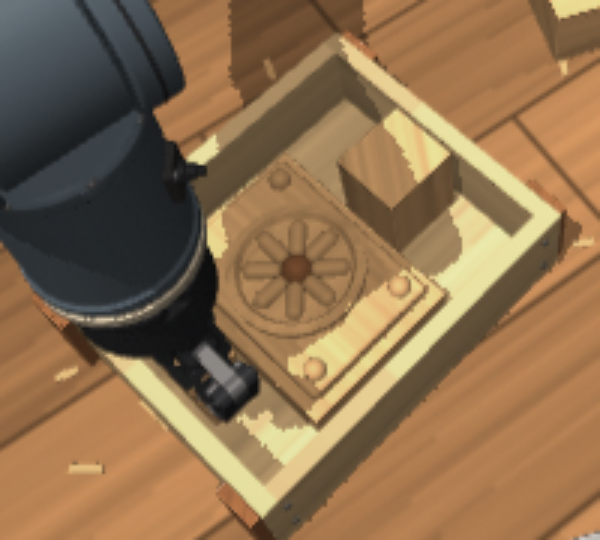

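The block is down inside the gap, with its base hidden behind the carving's edge at wrist (262,210). The carving is flat and has not moved. The contact is at floor height, so I release.

```bash
python3 -m creep '[{"xyz":[0,0,-0.01],"twist":[0,0,0]},{"xyz":[0,0,-0.01],"twist":[0,0,0]},{"xyz":[0,0,-0.01],"twist":[0,0,0]},{"xyz":[0,0,-0.01],"twist":[0,0,0]},{"xyz":[0,0,-0.01],"twist":[0,0,0]},{"xyz":[0,0,-0.01],"twist":[0,0,0]},{"xyz":[0,0,-0.01],"twist":[0,0,0]},{"xyz":[0,0,-0.01],"twist":[0,0,0]},{"xyz":[0,0,-0.01],"twist":[0,0,0]},{"xyz":[0,0,-0.01],"twist":[0,0,0]}]' -1
python3 -m creep '[{"xyz":[0,0,-0.05],"twist":[0,0,0]},{"xyz":[0,0,-0.15],"twist":[0,0,0]},{"xyz":[0,0,-0.25],"twist":[0,0,0]},{"xyz":[0,0,-0.35],"twist":[0,0,0]},{"xyz":[0,0,-0.45],"twist":[0,0,0]},{"xyz":[0,0,-0.56],"twist":[0,0,0]},{"xyz":[0,0,-0.68],"twist":[0,0,0]},{"xyz":[0,0,-0.8],"twist":[0,0,0]},{"xyz":[0,0,-0.92],"twist":[0,0,0]},{"xyz":[0,0,-1],"twist":[0,0,0]}]'
python3 -m creep '[{"xyz":[-0.1,0.1,-0.05],"twist":[0,0,0]},{"xyz":[-0.2,0.2,-0.1],"twist":[0,0,0]},{"xyz":[-0.3,0.3,-0.15],"twist":[0,0,0]},{"xyz":[-0.4,0.4,-0.2],"twist":[0,0,0]},{"xyz":[-0.4,0.5,-0.25],"twist":[0,0,0]},{"xyz":[-0.4,0.6,-0.3],"twist":[0,0,0]},{"xyz":[-0.4,0.7,-0.3],"twist":[0,0,0]},{"xyz":[-0.4,0.8,-0.3],"twist":[0,0,0]},{"xyz":[-0.4,0.9,-0.3],"twist":[0,0,0]},{"xyz":[-0.4,1,-0.3],"twist":[0,0,0]}]'
python3 -c "
from h import *
for n in ('scene','top'):
  c=capture(n);cv2.imwrite('pics/%s8.png'%n,c['img']);blobs(c,.076,.09,40);blobs(c,.05,.064,1500)
  w=world(c);q=tocrate(w)*1000;z=w[...,2]*1000
  for a,b,y0,y1 in((76,90,40,110),(76,90,-112,-60),(52,62,-70,45)):
    P=q[(z>a)&(z<b)&(abs(q[...,0])<80)&(q[...,1]>y0)&(q[...,1]<y1)]
    if len(P)>40: print(n,cv2.minAreaRect(P.astype(np.float32)),len(P))
"
```

```text
time: 24.7
tool_pos: [0.5708, -0.2373, 0.0399]
tool_rot: [-3.129, -0.284, -0.0]
contact_force: [-0.7, 0.5, -0.5]
gripper_width: 0.997
time: 25.7
tool_pos: [0.5712, -0.2373, 0.1616]
tool_rot: [3.128, 0.284, 0.002]
contact_force: [-0.2, 0.5, -0.6]
gripper_width: 1.001
time: 26.7
tool_pos: [0.5455, -0.3647, 0.1954]
tool_rot: [-3.128, -0.285, 0.001]
contact_force: [0.0, 0.6, 0.5]
gripper_width: 0.999
px [116.  69.] n 358 c [ 35.6 -12.3] size [150.6  80.1] ang 72.7 z 0.0832 bgr [68. 78. 84.]
px [397. 121.] n 100 c [574.7 407.4] size [32.9 24.2] ang 34.1 z 0.0818 bgr [175. 191. 202.]
px [211. 223.] n 691 c [538.8 -69.1] size [51.5 54.6] ang 10.1 z 0.0819 bgr [124. 187. 211.]
px [143. 285.] n 523 c [ 569.9 -234.6] size [51.9 32. ] ang 10.4 z 0.0819 bgr [ 99. 150. 181.]
px [179. 262.] n 3290 c [ 556.8 -156.3] size [134.5  96.2] ang 10.7 z 0.057 bgr [ 97. 146. 180.]
scene ((-1.0662765502929688, 80.49561309814453), (54.552982330322266, 51.46247863769531), 89.46373748779297) 691
scene ((-1.029581069946289, -87.93032836914062), (31.960744857788086, 51.8963737487793), 89.78071594238281) 523
scene ((0.415496826171875, -8.727947235107422), (133.353759765625, 95.92176055908203), 0.0862545520067215) 2794
px [396. 170.] n 389 c [ 570.7 -234.9] size [50.1 32.6] ang 9.6 z 0.0826 bgr [ 91. 139. 160.]
px [ 88. 179.] n 124 c [570.8 408.6] size [24.2 35.3] ang 65.3 z 0.0815 bgr [147. 155. 161.]
px [317. 187.] n 632 c [540.4 -69.5] size [50.4 54.4] ang 10.5 z 0.0828 bgr [116. 172. 182.]
px [356. 180.] n 2577 c [ 557.9 -157. ] size [134.   96.7] ang 10.8 z 0.0575 bgr [ 86. 133. 158.]
top ((0.4940624237060547, 79.79407501220703), (54.361778259277344, 50.36908721923828), 89.87922668457031) 632
top ((-0.36985015869140625, -88.39672088623047), (32.576053619384766, 50.06001281738281), 88.99935150146484) 389
top ((1.3122406005859375, -9.3289794921875), (133.72802734375, 96.50176239013672), 0.14254887402057648) 2143
```

View pics/scene8.png

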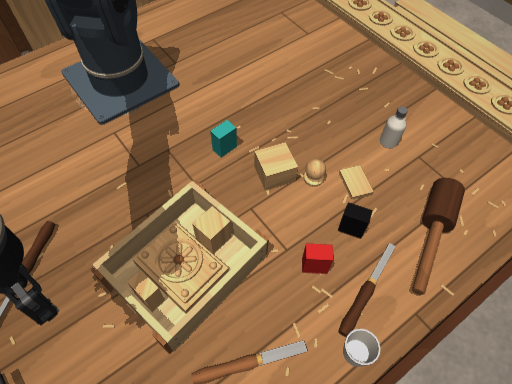

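View pics/top8.png

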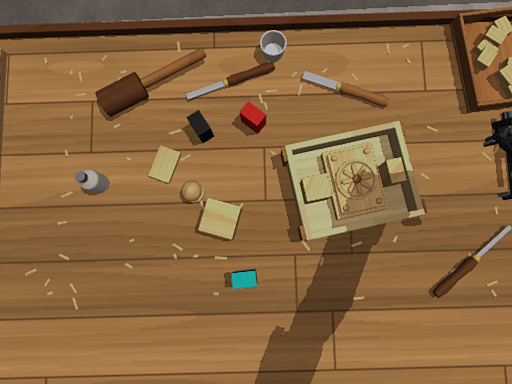

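Both pictures show the blocks standing in their gaps: thick at scene (211,223), thin at scene (143,285). Both tops are at about 82 mm, the carving is flat and has not moved, and the gripper is clear. I hand in.

```bash
python3 -c "
from plant import close_job
print(close_job())"
```

```text
the job is handed in; nothing more can be done
None
```

I stood the thick block in the wide gap and the thin block in the narrow gap, then handed the job in at about 27 s of the 51 s allowed.

Last checks, with both cameras agreeing to about 2 mm, in the crate's frame:

| Part | x (mm) | y (mm) | Height check |
|---|---|---|---|
| Thick block | within ±1 | about +80 | top at 82–83 mm, so on the crate floor |
| Thin block | about −1 | about −88 | top at 82–83 mm, so on the crate floor |
| Carving | about +1 | about −9 | top unchanged at about 57 mm, flat, not moved |

- **Limits:** the largest wrist force I read was about 20 N, when the thin block met the crate floor. I read the force only at the end of each move, so shorter peaks could have been missed.
- **Other objects:** the gripper ended clear of everything, and the look-alikes and offcuts were not touched.
- **Failed or disagreeing checks:** none failed. The one small difference was that the carving measured 2 mm from its nominal y of −11 mm, the same as before I moved anything.

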